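Reset the iris damper of the bench fume extractor to its setting marker

ROBOT

A 6-joint arm with a two-finger parallel gripper is mounted at the origin on a cart in front of the work surface, level with it; the furniture and walls round the work are solid. World frame = base frame: x ahead of the robot, y to its left, z up, the work surface at z = 0. Lengths are in m, angles in rad, forces in N, time in s.
With the tool pointing down it reaches from about 0.375 to 0.9 m from the base axis. Payload 3.1 kg.
Tool frame: the origin (TCP) lies at the very end of the fingers, on their centre line; the grasp point (between the pads) lies 19 mm behind it (robot.pinch_z is the distance from the TCP to the grasp point, in m); z points along the fingers, y is the line along which they close (so a half turn about z gives the same grasp; the last joint's range is limited). The gripper opens to 87 mm and grips with 3 to 60 N. Pads are 19 mm wide; open, the fingers measure 117 mm over their backs; the gripper's body (75 mm by 190 mm) begins 51 mm behind the grasp point.
Start: joints at [-1.381, 0.527, 1.433, -0, 1.181, -0.178], TCP at [0.225, -0.583, 0.223] pointing down, gripper open.
Joint ranges: [-3.08, 3.08], [-0.75, 2.2], [0.22, 2.44], [-1.43, 4.57], [0, 2.65], [-2.85, 2.85]. Speed limits (rad/s): [2.79, 2.79, 3.14, 3.14, 3.14, 3.14].

INTERFACE

Orientations are given as a unit quaternion [x, y, z, w].
In Python, from cell import robot gives the robot as it stands.
- The arm moves only by the tool servo_tool, never from a script. Its argument "rows" is text: rows parted by semicolons, each of 5 numbers parted by spaces: the closure, from 0 (fully open) to 1 (shut), then the shift along the world's x, y, z in units of 0.5 m (1.0 is 0.5 m), then the turn about the world's z in units of 90 degrees (1.0 is 90 degrees). A call has 1 to 12 rows; each row is the pose to reach, as a shift and turn from the pose commanded when the call began; what a row does not reach only later rows make up. A row lasts 1/8 s, in which the tool goes at most 62.5 mm and 10.7 degrees, less where a joint would pass 70% of its speed; a pose out of reach is approached as far as the arm can. A call with a number of a shift or a turn outside -1 to 1 is refused whole. A call with a gripper value outside its range is refused whole. The fingers move at their own pace and stop on an object; the grip force is fixed at half the most. Time passes only in rows, so rows that repeat a pose let the fingers close. It gives the time, the measured TCP pose, the force, the opening and the grip force at its end, in the units of the state.
- robot.observe(): the state, without advancing time (a new reading comes with each control period).
- robot.get_image(name): name is "scene" or "top"; returns (picture, depth): 384x512x3 uint8, red, green, blue; 384x512 float32, m along the optical axis (not along the pixel's ray), 0 where there is no reading.
- robot.calibration(name): a dict with "fx", "fy", "cx", "cy" (pixels), "R" (3x3) and "t" (3): a world point X has camera coordinates R X + t. Camera axes: x right, y down, z forward; pixel columns grow to the right and rows downward; lengths in m; the calibration is good to about 2 mm. A picture is of the moment at which its call begins. calibration takes no time and is no camera call.
- robot.close_job(): hands the job in; it is judged then, once.
Trained networks look in the newest picture that a camera, given by its name, has taken for a name from the list of things; names that differ only in an ending like _2 or _b are one class to them, and where a whole thing is asked for, a point or a joint stands for the part that bears it (a point fixed in the world has none). Each returns a list of dicts, best first, with "confidence" (0 to 1); they miss things now and then, are a little off and sometimes report something else, mostly with a low value. They report only what shows in the picture. A call takes as long as a camera call.
- robot.regions_of(thing, camera): "mask" (384x512 bool, what is visible of it) and "point" ([column, row] in pixels, amid what is visible of it).
The state is a dict: "t": time; "joint_positions": joint angles; "joint_vel": joint speeds; "tau": joint torques, N m; "tcp_pos": TCP position; "ee_rot": TCP orientation; "ft_force": force on the tool from outside, world axes, zero at the start; "ft_torque": the same for the moment, N m; "width": opening from 0.0 (shut) to 1.0 (fully open); "grip_force": force on a finger pad.
Only numpy, scipy, OpenCV 4.12 (cv2) and the standard library are available. Lean on these libraries where they do the work, as an engineer would, in place of code of your own. Each camera call takes 0.05 s, during which the arm holds its last target. There are 200 camera calls.

TASK

The iris damper on the bench fume extractor has been left nearly shut: with a fingertip, swing its clamp lever right open, push the ring's lever round until the ring's pointer stands at the brass setting marker on the scale, then push the clamp lever fully home again so the ring is locked there. Only push, gently: do not grip or force either lever, leave the marker where it is, and leave the other things lying around where they are.

Things in the scene. Friction and masses are not known exactly. Their poses are not given: they have to be found in the camera images.
- extractor: Fume extractor, fixed to the table: a low grey sheet-metal box 260 (x) x 280 (y) x 68 mm, louvred front to its own -x (roughly the robot), with the round iris damper, its ring lever and its clamp lever on top. Origin under its centre, on the table.
- damper_axis (a point): The damper's vertical axis (box centre) at the level of the scale plate, 98 mm above the table; axes as the box. Fixed scale plate: radius 85 mm, with ticks every 5 degrees; on it a hose collar, radius 50 mm, up to 120 mm above the table, in which the iris blades show. Round the plate runs the turning steel ring, radius 86 to 108 mm, top 98 mm above the table.
- iris_ring (a joint): Ring angle, rad. 0: iris nearly shut, lever 30 degrees to the right of straight front (from -x of damper_axis towards its -y). It grows, opening the iris, as the lever goes clockwise seen from above (at the front: to the robot's left); stop at 1.40. The ring stays where it is left; about 3 N at the knob moves it with the clamp open, 25 to 40 N with the clamp home.
- lever_knob (a point): Centre of the top of the upright black knob on the ring's lever, 149 mm above the table, 135 mm from the axis. Knob: 22 mm in diameter, 35 mm high (114 to 149 mm above the table), on a 10 mm stem; the flat lever below it is 18 mm wide, top 104 mm above the table, and runs straight out from the ring. Its -x axis points outward along the lever.
- iris_pointer (a point): Tip of the small dark triangular pointer on the inner edge of the ring, 86 mm from the axis, in line with the lever. Its -x axis points outward along the lever.
- marker_nose (a point): Tip of the brass setting marker: a pointed slider 12 mm wide and 27 mm long with a small thumbscrew, on the scale plate (top 109 mm above the table), nose outward, 84 mm from the axis. Its -x axis points outward along the nose: the ring is set right when iris_pointer's axis points the same way, the two tips meeting.
- setting_marker (a joint): Where the marker stands on the scale, rad, counted as iris_ring is: the ring is set right when iris_ring has this same value. The marker would slide if pushed; it must be left alone.
- clamp_lever (a joint): Clamp lever angle, rad. 0: home (locked), arm pointing to the front (-x of damper_axis). It grows counter-clockwise seen from above to its stop at 1.35 (open, arm out to the right, -y of damper_axis). It works a screw and strap that press on the ring: the ring is free above about 1.0. It stays where it is left; 2 to 5 N at the tip open it, up to 8 N close it, most at the end.
- clamp_hub (a point): Top of the clamp lever's hub, on its turning axis, 125 mm above the table; it is 45 mm behind (+x) and 118 mm to the right (-y) of damper_axis. The hub is 22 mm in diameter.
- clamp_tip (a point): Near the free end of the clamp lever, mid-thickness of the grip: 64 mm from the hub's axis, 133 mm above the table. The round black arm (12 mm thick) rises from the hub to the grip, 19 mm thick, 35 mm long, underside 122 mm above the table. Below it at home lie ring and strap, up to 104 mm above the table (106 when open). Its -x axis points from hub to tip.
- bolt: Hex bolt, 55 mm high, standing on its head on the rear right corner of the case. Bystander. Origin at its underside.
- nut: Hex nut, 35 x 30 x 16 mm, lying on the front right corner of the case. Bystander. Origin at its underside.
- drill_case: Flat red case of drills, 76 x 131 x 22 mm, on the table to the right. Bystander. Origin under its centre.
- tape_measure: Tape measure, 36 x 82 x 68 mm, on the table to the left. Bystander. Origin under its centre.
- padlock: Brass padlock, 42 x 74 x 18 mm, on the table at the front left. Bystander. Origin under its centre.
- spanner: Combination spanner, 34 x 227 x 8 mm, on the table in front of the extractor. Bystander. Origin under its centre.

How it is judged:
On the way, in this order (a step that is already met when the one before it is completed fails the run):
1. the clamp lever is swung open (value of joint clamp_lever above 0.95 rad), for 0.1 s.
2. with the clamp still open, the ring's pointer stands at the marker (angle between the x axis of iris_pointer and the x axis of marker_nose, either way round below 0.05 rad and value of joint clamp_lever above 0.8 rad), for 0.2 s.
At the end, for the whole second after the job is handed in: The ring's pointer is in line with the marker within 0.05 rad (3 degrees, about 4 mm at the scale), the clamp lever is home within 0.12 rad (8 mm at its tip), the ring is at rest, the marker has not moved by 3 mm and no bystander by 30 mm (angle between the x axis of iris_pointer and the x axis of marker_nose, either way round below 0.05 rad and value of joint clamp_lever below 0.12 rad and distance of marker_nose from where it was at the start of the episode below 0.003 m and velocity of joint iris_ring between -0.02 and 0.02 rad/s and distance of each of bolt, nut, drill_case, tape_measure, padlock, spanner from where it was at the start of the episode below 0.03 m); the robot touches nothing.
It fails at once if a lever or the damper was gripped or forced (over 34 N) (contact force between the fingers and extractor above 34 N).
It fails at once if the setting marker was shifted (distance of marker_nose from where it was at the start of the episode above 0.003 m).
It fails at once if a bystander was moved or lifted (distance of any of bolt, nut, drill_case, tape_measure, padlock, spanner from where it was at the start of the episode above 0.03 m).
It also fails if it takes over 72 s, if anything falls off the work surface, if the arm or the gripper's body presses on something with over 40 N, if the wrist force passes 120 N, or if a joint passes its speed limit or range.

## Working session

There is one attempt and no reset: what is moved stays moved. The work goes in short steps, Python scripts to look and compute and a tool call to move; the robot and the scene stay as the last step left them, time stands still between calls to the robot, and variables do not carry over. Pictures are saved under pics/ and viewed, at most 10 in all, crops included, and the job is handed in when it is done.

Besides the shell and the picture viewer there is one more tool, called after "Request:" as name(argument=value, ...) on one line, values as JSON. servo_tool: Moves the arm, as the interface text tells. Shifts and turns lie within -1 to 1; 1 stands for 0.5 m of shift or 90 degrees of turn. Its arguments: {"type":"object","properties":{"rows":{"type":"string"}},"required":["rows"]}

```bash
mkdir -p pics; cat > h.py <<'E'
import numpy as np, cv2
from cell import robot
def world(cam,px,z=None,depth=None):
    c=robot.calibration(cam);R=np.array(c['R']);t=np.array(c['t'])
    px=np.atleast_2d(np.asarray(px,float))
    d=np.c_[(px[:,0]-c['cx'])/c['fx'],(px[:,1]-c['cy'])/c['fy'],np.ones(len(px))]
    o=-R.T@t; w=d@R
    s=(z-o[2])/w[:,2] if depth is None else depth
    return o+w*np.asarray(s)[:,None]
def pix(cam,X):
    c=robot.calibration(cam);p=np.atleast_2d(X)@np.array(c['R']).T+np.array(c['t'])
    return np.c_[c['fx']*p[:,0]/p[:,2]+c['cx'],c['fy']*p[:,1]/p[:,2]+c['cy']]
E
python3 - <<'E'
from h import *
for cam in ['top','scene']:
    im,d=robot.get_image(cam); cv2.imwrite(f'pics/{cam}0.png',im[:,:,::-1]); np.savez(f'{cam}0.npz',im=im,d=d)
    c=robot.calibration(cam); print(cam,-np.array(c['R']).T@c['t'],c['fx'])
    for n,z in [('extractor',.068),('lever_knob',.149),('iris_pointer',.098),('marker_nose',.109),('clamp_hub',.125),('clamp_tip',.133),('bolt',.12),('nut',.08)]:
        for r in robot.regions_of(n,cam)[:2]:
            print(n,round(r['confidence'],2),r['point'],r['mask'].sum(),world(cam,r['point'],z).round(4)[0])
    
E
```

```text
top [0.48264045 0.02094317 1.31546612] 411.6711204591575
extractor 0.94 [260.5, 176.3] 8281 [0.5877 0.0072 0.068 ]
lever_knob 0.87 [261.6, 206.4] 1450 [0.4954 0.0057 0.149 ]
iris_pointer 0.66 [263.0, 207.2] 1644 [0.4936 0.0009 0.098 ]
clamp_hub 0.65 [303.0, 176.4] 115 [ 0.5817 -0.1153  0.125 ]
clamp_tip 0.52 [302.9, 174.2] 166 [ 0.5874 -0.1142  0.133 ]
bolt 0.62 [149.6, 221.8] 285 [0.4535 0.3303 0.12  ]
nut 0.57 [296.5, 219.3] 60 [ 0.4568 -0.0994  0.08  ]
scene [-0.19539196  0.35560675  0.88727605] 398.4396936748197
extractor 0.83 [250.7, 210.3] 6696 [0.5606 0.0265 0.068 ]
lever_knob 0.96 [257.6, 218.8] 1324 [0.45   0.0559 0.149 ]
iris_pointer 0.91 [258.3, 217.9] 1315 [0.4969 0.032  0.098 ]
iris_pointer 0.68 [274.9, 167.4] 90 [ 0.6747 -0.1101  0.098 ]
clamp_hub 0.57 [292.9, 175.6] 95 [ 0.5871 -0.1247  0.125 ]
clamp_tip 0.41 [291.0, 174.6] 121 [ 0.5853 -0.1168  0.133 ]
bolt 0.57 [272.7, 168.1] 87 [ 0.6504 -0.0895  0.12  ]
```

View pics/top0.png

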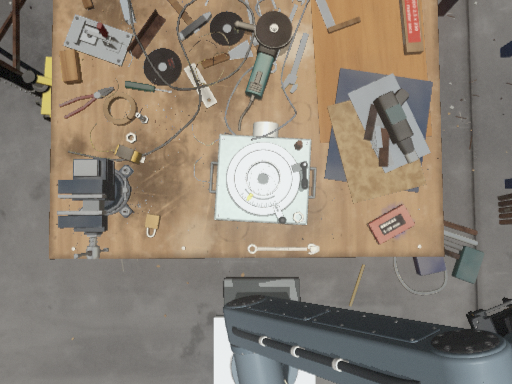

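View pics/scene0.png

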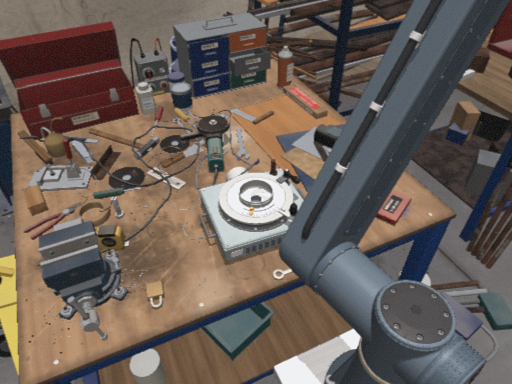

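The top view shows the extractor at about cols 216-312, rows 135-222. The knob is near (281,212), the clamp lever near (304,175), and the brass marker near (249,198). I'll zoom in.

```bash
python3 - <<'E'
from h import *
im=np.load('top0.npz')['im'];d=np.load('top0.npz')['d']
c=im[130:230,205:325,::-1]; cv2.imwrite('pics/c0.png',cv2.resize(c,None,fx=6,fy=6,interpolation=cv2.INTER_CUBIC))
im2=np.load('scene0.npz')['im']
cv2.imwrite('pics/c1.png',cv2.resize(im2[150:260,190:315,::-1],None,fx=5,fy=5,interpolation=cv2.INTER_CUBIC))
# box outline by depth -> top at 68mm; points by height
v,u=np.mgrid[120:240,200:330]; p=np.c_[u.ravel(),v.ravel()]
W=world('top',p,depth=d[120:240,200:330].ravel())
m=(W[:,2]>.055)&(W[:,2]<.08); mm=np.zeros(m.shape,np.uint8)
M=((W[:,2]>.055)&(W[:,2]<.16)).reshape(v.shape).astype(np.uint8)
M=cv2.morphologyEx(M,cv2.MORPH_OPEN,np.ones((9,9)))
q=W[M.ravel()>0][:,:2]; print(cv2.minAreaRect((q*1000).astype(np.float32)))
k=(W[:,2]>.09)&(W[:,2]<.128); print(k.sum(),cv2.minEnclosingCircle((W[k][:,:2]*1000).astype(np.float32)))
k=(W[:,2]>.107)&(W[:,2]<.135)&(np.hypot(W[:,0]-.587,W[:,1]-.007)<.06);print(W[k].mean(0),cv2.minEnclosingCircle((W[k][:,:2]*1000).astype(np.float32)))
k=(W[:,2]>.135)&(W[:,2]<.18);print(np.c_[p[k],W[k].round(3)].tolist())
E
```

```text
((601.6564331054688, -0.829437255859375), (284.3101501464844, 307.35247802734375), 86.27721405029297)
3597 ((588.4183349609375, -21.961124420166016), 131.6165008544922)
[0.58178425 0.00142129 0.11711945] ((579.9548950195312, 0.863453209400177), 51.5849723815918)
[[305.0, 178.0, 0.576, -0.12, 0.135], [303.0, 179.0, 0.573, -0.114, 0.137], [305.0, 179.0, 0.573, -0.119, 0.141], [306.0, 179.0, 0.573, -0.122, 0.139], [303.0, 180.0, 0.57, -0.114, 0.138], [305.0, 180.0, 0.57, -0.119, 0.14], [306.0, 180.0, 0.57, -0.123, 0.136], [307.0, 180.0, 0.57, -0.125, 0.137], [302.0, 181.0, 0.568, -0.111, 0.137], [303.0, 181.0, 0.567, -0.113, 0.142], [304.0, 181.0, 0.567, -0.116, 0.147], [305.0, 181.0, 0.567, -0.119, 0.14], [306.0, 181.0, 0.567, -0.122, 0.137], [303.0, 182.0, 0.564, -0.113, 0.14], [304.0, 182.0, 0.564, -0.116, 0.142], [305.0, 182.0, 0.565, -0.119, 0.137], [306.0, 182.0, 0.564, -0.122, 0.139], [302.0, 183.0, 0.562, -0.111, 0.137], [303.0, 183.0, 0.562, -0.114, 0.137], [304.0, 183.0, 0.561, -0.116, 0.142], [305.0, 183.0, 0.562, -0.12, 0.136], [306.0, 183.0, 0.561, -0.122, 0.144], [307.0, 1
[... 2043 characters left out ...]
0.456, -0.064, 0.14], [279.0, 221.0, 0.454, -0.043, 0.147], [280.0, 221.0, 0.454, -0.046, 0.151], [281.0, 221.0, 0.454, -0.049, 0.152], [282.0, 221.0, 0.454, -0.052, 0.15], [283.0, 221.0, 0.454, -0.054, 0.149], [284.0, 221.0, 0.454, -0.057, 0.149], [285.0, 221.0, 0.454, -0.06, 0.149], [280.0, 222.0, 0.451, -0.046, 0.147], [281.0, 222.0, 0.451, -0.049, 0.151], [282.0, 222.0, 0.451, -0.051, 0.152], [283.0, 222.0, 0.451, -0.054, 0.149], [284.0, 222.0, 0.451, -0.057, 0.15], [285.0, 222.0, 0.451, -0.06, 0.147], [280.0, 223.0, 0.448, -0.046, 0.143], [281.0, 223.0, 0.448, -0.049, 0.145], [282.0, 223.0, 0.448, -0.052, 0.15], [283.0, 223.0, 0.448, -0.054, 0.149], [284.0, 223.0, 0.448, -0.057, 0.148]]
```

View pics/c0.png

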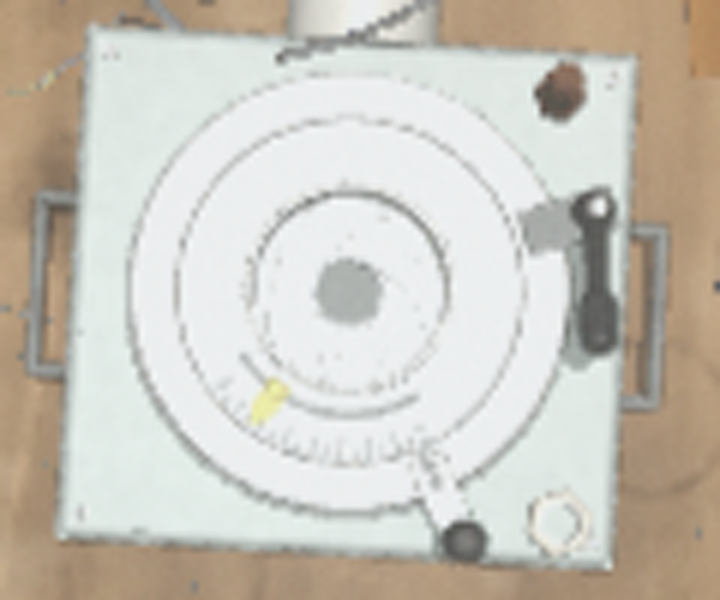

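View pics/c1.png

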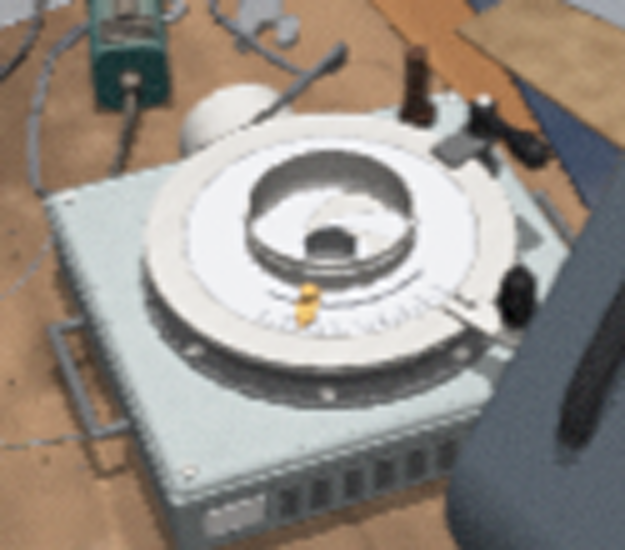

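The crop shows ring centre ≈(349,294), knob (465,541), clamp hub (595,207), grip (598,320), marker nose (259,421) and the box corners. Next I convert these to world coordinates.

```bash
python3 - <<'E'
from h import *
def cw(x,z): return world('top',(np.atleast_2d(x)+.5)/6-.5+[205,130],z)
C=cw([(90,28),(637,57),(610,568),(58,537)],.068);print('corners',C.round(4).tolist(),'ctr',C.mean(0))
e=C[0]-C[3]+C[1]-C[2]; yaw=np.arctan2(e[1],e[0]);f=C[0]-C[1]+C[3]-C[2];print('yaw',yaw,np.arctan2(-f[0],f[1]))
ring=cw((349,294),.098)[0];pl=cw((350.5,293),.098)[0];print('ring',ring,pl)
K=cw((465,541),.149)[0];H=cw((594,207),.125)[0];G=cw((598,320),.138)[0];N=cw((259,421),.109)[0];T=cw((276,384),.113)[0];B=cw((558,524),.084)[0];bo=cw((560,93),.11)[0]
print('knob',K,'hub',H,'grip',G,'nose',N,'tail',T,'nut',B,'bolt',bo)
R=np.array([[np.cos(yaw),-np.sin(yaw)],[np.sin(yaw),np.cos(yaw)]])
print('axis from hub',H[:2]-R@[.045,-.118])
for ax in (ring,C.mean(0)):
  for P in (K,N,T):
    l=R.T@(P-ax)[:2]; print(np.hypot(*l),np.arctan2(l[1],-l[0])+np.pi/6)
s=robot.observe();print(s['tcp_pos'],s['ee_rot'],s['ft_force'],s['t'])
E
```

```text
corners [[0.7174, 0.1311, 0.068], [0.7004, -0.1469, 0.068], [0.4414, -0.1299, 0.068], [0.459, 0.1482, 0.068]] ctr [0.57956531 0.00062939 0.068     ]
yaw -0.06581010043284198 -0.06219464558153709
ring [0.57837223 0.00094899 0.098     ] [5.78862025e-01 2.03779963e-04 9.80000000e-02]
knob [ 0.45726155 -0.05192014  0.149     ] hub [ 0.61755642 -0.11748627  0.125     ] grip [ 0.56188373 -0.11719785  0.138     ] nose [0.5156352  0.04560596 0.109     ] tail [0.53349655 0.0371229  0.113     ] nut [ 0.46395111 -0.10233804  0.084     ] bolt [ 0.67558402 -0.10325372  0.11      ]
axis from hub [0.58041382 0.00321761]
0.13214742015138153 0.046187896275877105
0.07700766116087102 1.0763981868812746
0.05764007731360581 1.1362330563853893
0.1331152202462106 0.05197413730313594
0.07816617545678692 1.070877908500872
0.058771652679697604 1.127726614176746
[ 0.2247481  -0.58318487  0.22257029] [ 9.83136700e-01  1.82872162e-01 -1.52219653e-06  2.33671177e-05] [ 0.50270287 -0.39869602  0.17997453] 0.9
```

Request:
servo_tool(rows="1 0.1 0.1 0.05 -0.05;1 0.2 0.2 0.05 -0.12;1 0.3 0.35 0.05 -0.234;1 0.4 0.5 0.05 -0.234;1 0.5 0.7 0.05 -0.234;1 0.6 0.85 0.05 -0.234;1 0.662 0.98 0.05 -0.234;1 0.662 0.98 0 -0.234;1 0.662 0.98 -0.05 -0.234;1 0.662 0.98 -0.05 -0.234;1 0.662 0.98 -0.05 -0.234")

```text
t: 2.28
tcp_pos: [0.5558, -0.0901, 0.1962]
ee_rot: [1.0, 0.003, -0.001, -0.001]
ft_force: [-1.1, -0.4, -0.0]
width: 0.003
grip_force: 0.0
```

Request:
servo_tool(rows="1 0 0.036 0 0;1 0 0.036 -0.06 0;1 0 0.036 -0.12 0;1 0 0.036 -0.158 0;1 0 0.036 -0.158 0;1 0 0.036 -0.158 0")

```text
t: 3.02
tcp_pos: [0.5563, -0.0758, 0.1197]
ee_rot: [1.0, -0.0, 0.001, 0.0]
ft_force: [-0.4, 1.5, 0.1]
width: 0.005
grip_force: 0.0
```

```bash
python3 - <<'E'
from h import *
s=robot.observe();print(s['tcp_pos'],s['ee_rot'],s['ft_force'],s['t'])
im,d=robot.get_image('scene');cv2.imwrite('pics/s1.png',cv2.resize(im[110:270,180:350,::-1],None,fx=3.5,fy=3.5,interpolation=cv2.INTER_CUBIC))
A=np.array([.5795,.0012]);yaw=-.064;H=np.array([.617,-.117]);r=.058
for ph in (0,.2,.4,.6,.8,1,1.2,1.3):
    a=np.pi+yaw+ph;u=np.array([np.cos(a),np.sin(a)]);n=np.array([-u[1],u[0]])
    c=H+r*u-n*(.0095+.015*abs(n[1])+.0095*abs(n[0]));print(ph,c.round(4),'to close',(H+r*u+n*(.0095+.015*abs(n[1])+.0095*abs(n[0]))).round(4))
E
```

```text
[ 0.55634046 -0.075808    0.11971942] [ 9.99999397e-01 -3.98555502e-04  9.73160699e-04  3.14851309e-04] [-0.40979578  1.49781273  0.09399986] 3.025
0 [ 0.5607 -0.0883] to close [ 0.5575 -0.1383]
0.2 [ 0.5561 -0.0995] to close [ 0.563  -0.1503]
0.4 [ 0.5534 -0.1108] to close [ 0.5711 -0.1614]
0.6 [ 0.5532 -0.1232] to close [ 0.581 -0.17 ]
0.8 [ 0.5559 -0.1359] to close [ 0.5921 -0.1759]
1 [ 0.5616 -0.1483] to close [ 0.6036 -0.1791]
1.2 [ 0.5704 -0.1593] to close [ 0.6147 -0.1799]
1.3 [ 0.5758 -0.1641] to close [ 0.62   -0.1795]
```

View pics/s1.png

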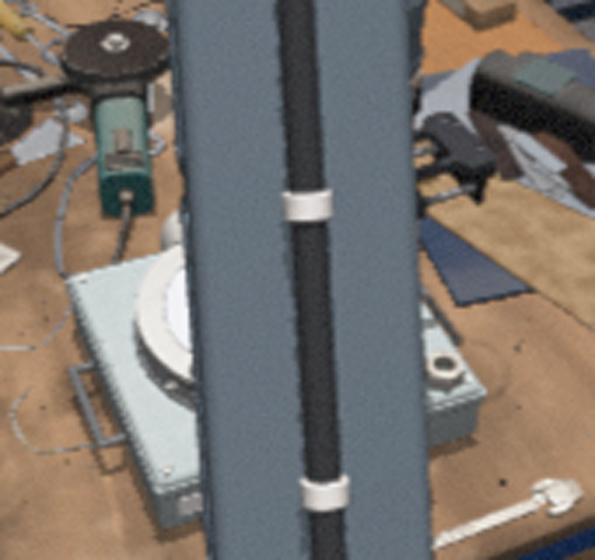

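Request:
servo_tool(rows="1 0.002 -0.015 0 0;1 0.003 -0.026 0 0;1 0.002 -0.038 0 0;1 0 -0.049 0 0;1 -0.003 -0.06 0 0;1 -0.005 -0.071 0 0;1 -0.005 -0.084 0 0;1 -0.005 -0.096 0 0")

```text
t: 4.08
tcp_pos: [0.5528, -0.1229, 0.1184]
ee_rot: [1.0, 0.0, -0.0, -0.001]
ft_force: [1.3, 5.7, -0.4]
width: 0.006
grip_force: 2.0
```

Request:
servo_tool(rows="1 0.001 -0.013 0 0;1 0.005 -0.025 0 0;1 0.01 -0.038 0 0;1 0.017 -0.05 0 0;1 0.025 -0.061 0 0;1 0.034 -0.072 0 0;1 0.04 -0.077 0 0;1 0.045 -0.082 0 0")

```text
t: 5.08
tcp_pos: [0.5723, -0.1624, 0.1174]
ee_rot: [1.0, 0.0, -0.004, -0.002]
ft_force: [-2.4, 5.9, 0.6]
width: 0.005
grip_force: 2.4
```

Request:
servo_tool(rows="1 -0.04 0.01 0 0;1 -0.08 0.01 0.06 0;1 -0.16 0.01 0.1 0;1 -0.26 0.05 0.1 0;1 -0.28 0.07 0.1 0")

```text
t: 5.7
tcp_pos: [0.4311, -0.1281, 0.1684]
ee_rot: [1.0, -0.0, -0.003, -0.001]
ft_force: [0.4, 0.2, 0.3]
width: 0.005
grip_force: 0.0
```

```bash
python3 - <<'E'
from h import *
s=robot.observe();print(s['tcp_pos'],s['ft_force'],s['t'])
im,d=robot.get_image('top');np.savez('top1.npz',im=im,d=d);cv2.imwrite('pics/t1.png',cv2.resize(im[130:230,205:325,::-1],None,fx=6,fy=6,interpolation=cv2.INTER_CUBIC))
E
```

```text
[ 0.43105922 -0.1281122   0.1683712 ] [0.44927917 0.22259734 0.25668182] 5.7
```

View pics/t1.png

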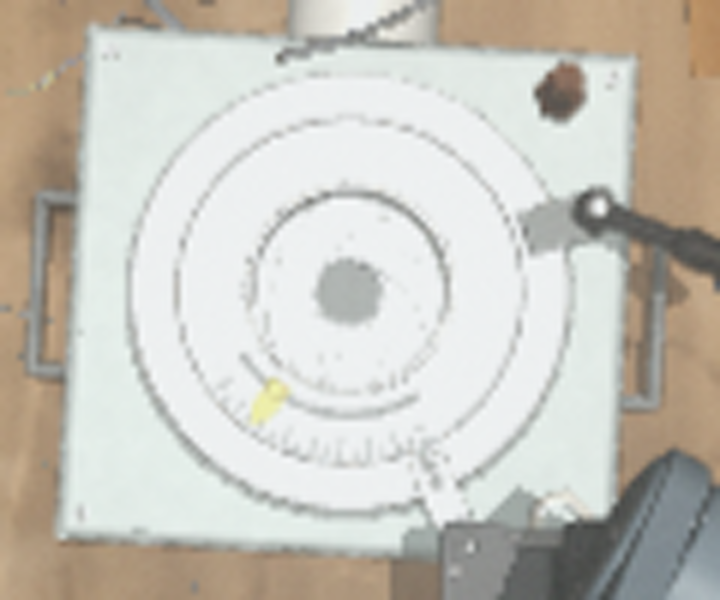

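The clamp lever now points out to the right: hub (594,207) to (715,260), about 1.2 rad, so it is open. The ring hasn't moved. Next I plan the knob path.

```bash
cat >> h.py <<'E'
A=np.array([.5793,.001]);yaw=-.064
RY=np.array([[np.cos(yaw),-np.sin(yaw)],[np.sin(yaw),np.cos(yaw)]])
def knob(q,r=.135): b=q-np.pi/6; return A+RY@np.array([-np.cos(b),np.sin(b)])*r
E
python3 - <<'E'
from h import *
c=np.array([.4317,-.1292])
for q in np.arange(0,1.15,.1): k=knob(q)+[0,-.026]; print(q.round(2),k.round(4),((k-c)/.5).round(3))
E
```

```text
0.0 [ 0.4583 -0.0849] [0.053 0.089]
0.1 [ 0.4529 -0.0725] [0.042 0.113]
0.2 [ 0.4488 -0.0597] [0.034 0.139]
0.3 [ 0.446  -0.0465] [0.029 0.165]
0.4 [ 0.4445 -0.033 ] [0.026 0.192]
0.5 [ 0.4444 -0.0195] [0.025 0.219]
0.6 [ 0.4456 -0.0061] [0.028 0.246]
0.7 [0.4482 0.0071] [0.033 0.273]
0.8 [0.452  0.0201] [0.041 0.299]
0.9 [0.4572 0.0326] [0.051 0.324]
1.0 [0.4635 0.0445] [0.064 0.347]
1.1 [0.471  0.0557] [0.079 0.37 ]
```

Request:
servo_tool(rows="1 0.043 0.035 0 0;1 0.043 0.035 -0.06 0;1 0.043 0.035 -0.097 0;1 0.043 0.06 -0.097 0;1 0.043 0.08 -0.097 0;1 0.039 0.1 -0.097 0;1 0.034 0.113 -0.097 0;1 0.03 0.126 -0.097 0;1 0.026 0.139 -0.097 0;1 0.023 0.152 -0.097 0;1 0.021 0.165 -0.097 0;1 0.019 0.178 -0.097 0")

```text
t: 7.25
tcp_pos: [0.4449, -0.0397, 0.1199]
ee_rot: [1.0, 0.0, -0.0, -0.0]
ft_force: [-2.5, -3.5, 0.3]
width: 0.008
grip_force: 1.7
```

Request:
servo_tool(rows="1 -0.001 0.014 0 0;1 -0.002 0.028 0 0;1 -0.002 0.041 0 0;1 -0.001 0.055 0 0;1 0.001 0.068 0 0;1 0.003 0.082 0 0;1 0.006 0.095 0 0;1 0.01 0.108 0 0;1 0.014 0.121 0 0;1 0.019 0.134 0 0;1 0.024 0.146 0 0;1 0.03 0.157 0 0")

```text
t: 8.75
tcp_pos: [0.4604, 0.0388, 0.12]
ee_rot: [1.0, 0.0, -0.0, -0.0]
ft_force: [-2.1, -2.7, 0.0]
width: 0.003
grip_force: 1.2
```

Request:
servo_tool(rows="1 0 -0.03 0 0;1 -0.06 -0.1 0 0;1 -0.12 -0.12 0.06 0;1 -0.12 -0.3 0.06 0;1 -0.12 -0.42 0.06 0;1 -0.12 -0.46 0.06 0;1 -0.12 -0.46 0.06 0")

```text
t: 9.62
tcp_pos: [0.4017, -0.1967, 0.1505]
ee_rot: [1.0, -0.003, 0.002, 0.002]
ft_force: [0.3, 0.7, -0.1]
width: 0.004
grip_force: 0.0
```

```bash
python3 - <<'E'
from h import *
s=robot.observe();print(s['tcp_pos'],s['ft_force'],s['t'])
im,d=robot.get_image('top');np.savez('top2.npz',im=im,d=d);cv2.imwrite('pics/t2.png',cv2.resize(im[165:230,225:305,::-1],None,fx=9,fy=9,interpolation=cv2.INTER_CUBIC))
E
```

```text
[ 0.40173588 -0.1966686   0.15051834] [ 0.26305093  0.67947617 -0.05834769] 9.625
```

View pics/t2.png

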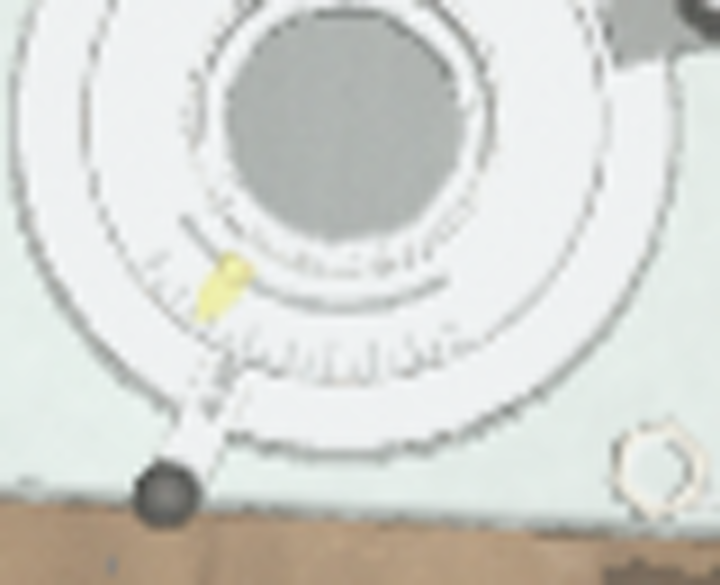

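```bash
cat >> h.py <<'E'
def angs(im,pr=True):
    # marker (yellow) and knob (dark disc) angles about the axis, counted as iris_ring
    hsv=cv2.cvtColor(im,cv2.COLOR_RGB2HSV); f=lambda m:np.argwhere(m)[:,::-1]
    v,u=np.mgrid[:384,:512]
    def a(P): l=(P[:,:2]-A)@RY; return np.hypot(*l.T),np.arctan2(l[:,1],-l[:,0])+np.pi/6
    s=hsv[...,1].astype(float)*((hsv[...,0]>18)&(hsv[...,0]<40)&(u>230)&(u<300)&(v>180)&(v<207)&(hsv[...,1]>40))
    p=f(s>0);P=world('top',p,.111);w=s[s>0];c=(P*w[:,None]).sum(0)/w.sum()
    Q=(P-c)[:,:2];ev=np.linalg.eigh((Q*w[:,None]).T@Q)[1][:,1]; ev=ev*np.sign(-ev[0]);e=ev@RY
    rr,aa=a(c[None]);print('marker',len(p),c,rr,aa,'axis dir',np.arctan2(e[1],-e[0])+np.pi/6)
    V=hsv[...,2].astype(float);k=(V<130)&(u>228)&(u<290)&(v>210)&(v<226)&(u<272)
    n,lab,st,ce=cv2.connectedComponentsWithStats(k.astype(np.uint8));i=1+st[1:,4].argmax()
    K=world('top',ce[i],.147);print('knob',ce[i],st[i],K,a(K))
E
python3 - <<'E'
from h import *
im=np.load('top2.npz')['im'];angs(im)
S=lambda x:(np.atleast_2d(x)+.5)/9-.5+[225,165]
print(world('top',S((165,493)),.149),world('top',S((205,320)),.106),world('top',S((347.5,126)),.098), world('top',S((222,372)),.1))
for q in(.9,.95,1.,1.05,1.1):print(q,pix('top',np.r_[knob(q),.149]), pix('top',np.r_[knob(q,.084),.109]))
for cam in ['top']:
  for n in ['marker_nose','setting_marker','lever_knob','iris_ring']:
    for r in robot.regions_of(n,cam)[:2]: print(n,r['confidence'],r['point'],r['mask'].sum())
E
```

```text
marker 28 [0.52557489 0.04086754 0.111     ] [0.06690148] [1.09800231] axis dir 1.118436767874055
knob [242.925 219.825] [240 217   7   7  40] [[0.45781725 0.05886892 0.147     ]] (array([0.13456178]), array([0.90415213]))
[[0.45924819 0.05889783 0.149     ]] [[0.51466498 0.04689862 0.106     ]] [[ 5.78445487e-01 -2.86932511e-04  9.80000000e-02]] [[0.49772849 0.0415632  0.1       ]]
0.9 [[243.01595706 220.06461435]] [[250.77948824 203.93154568]]
0.95 [[240.87716991 219.00714439]] [[249.49437873 203.29768352]]
1.0 [[238.79452241 217.84411563]] [[248.24279237 202.6004605 ]]
1.05 [[236.77326537 216.57851727]] [[247.02787387 201.84164894]]
1.1 [[234.81848764 215.21359891]] [[245.85267324 201.02317658]]
marker_nose 0.65 [261.3, 174.5] 8433
setting_marker 0.73 [390.7, 222.9] 920
lever_knob 0.56 [239.0, 186.6] 1544
lever_knob 0.24 [129.5, 153.2] 318
iris_ring 0.92 [236.8, 190.8] 1454
```

Request:
servo_tool(rows="1 0 0.12 0 0;1 0 0.24 0 0;1 0.02 0.36 0 0;1 0.06 0.4 -0.03 0;1 0.12 0.42 -0.06 0;1 0.12 0.44 -0.06 0;1 0.12 0.455 -0.06 0;1 0.123 0.467 -0.06 0;1 0.127 0.478 -0.06 0;1 0.131 0.488 -0.06 0;1 0.135 0.497 -0.06 0;1 0.136 0.501 -0.06 0")

```text
t: 11.38
tcp_pos: [0.4689, 0.0588, 0.1202]
ee_rot: [1.0, 0.0, 0.001, 0.0]
ft_force: [-0.6, -2.7, 0.5]
width: 0.003
grip_force: 1.5
```

Request:
servo_tool(rows="1 0 0 0 0;1 0 -0.03 0 0;1 -0.06 -0.1 0 0;1 -0.12 -0.14 0.06 0;1 -0.14 -0.3 0.06 0;1 -0.14 -0.42 0.06 0;1 -0.14 -0.5 0.06 0;1 -0.14 -0.5 0.06 0")

```text
t: 12.38
tcp_pos: [0.3995, -0.1968, 0.1505]
ee_rot: [1.0, -0.003, 0.002, 0.002]
ft_force: [0.0, 0.9, 0.6]
width: 0.007
grip_force: 0.0
```

```bash
python3 - <<'E'
from h import *
s=robot.observe();print(s['tcp_pos'],s['ft_force'],s['t'])
im,d=robot.get_image('top');np.savez('top3.npz',im=im,d=d);cv2.imwrite('pics/t3.png',cv2.resize(im[165:230,225:305,::-1],None,fx=9,fy=9,interpolation=cv2.INTER_CUBIC))
angs(im)
E
```

```text
[ 0.39953365 -0.19679137  0.15049421] [0.03386355 0.8682815  0.59333732] 12.375
marker 27 [0.52554091 0.04106202 0.111     ] [0.0670448] [1.10002967] axis dir 1.0913741401206358
knob [236.05128205 215.82051282] [233 213   7   7  39] [[0.46928638 0.07828341 0.147     ]] (array([0.13444598]), array([1.07199356]))
```

View pics/t3.png

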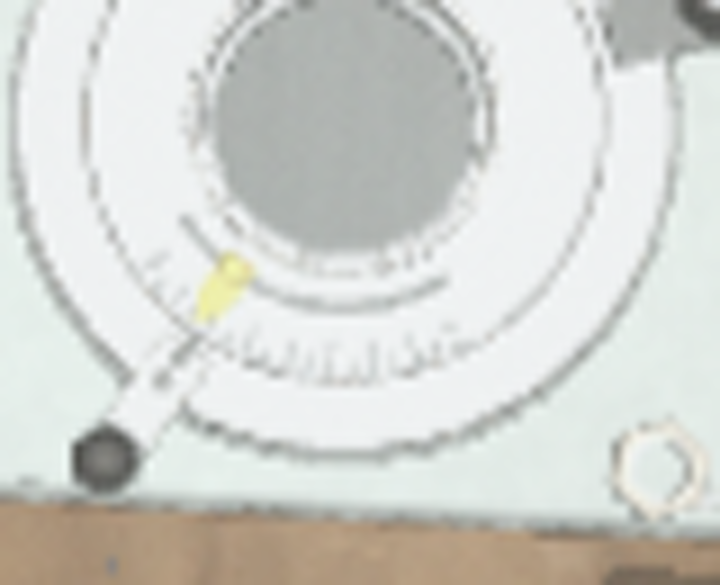

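Pointer line (198,338)-(160,380) now nearly meets the nose (204,321), about 0.02 rad short. I'll nudge it 2 mm further.

Request:
servo_tool(rows="1 0 0.12 0 0;1 0 0.24 0 0;1 0.02 0.36 0 0;1 0.06 0.43 -0.03 0;1 0.14 0.45 -0.06 0;1 0.14 0.47 -0.06 0;1 0.14 0.485 -0.06 0;1 0.142 0.493 -0.06 0;1 0.142 0.499 -0.06 0;1 0.143 0.502 -0.06 0;1 0.143 0.504 -0.06 0;1 0.143 0.504 -0.06 0")

```text
t: 13.92
tcp_pos: [0.4698, 0.0604, 0.1202]
ee_rot: [1.0, 0.0, 0.0, 0.0]
ft_force: [-1.5, -2.8, 1.0]
width: 0.004
grip_force: 1.3
```

Request:
servo_tool(rows="1 0 -0.03 0 0;1 -0.06 -0.1 0 0;1 -0.12 -0.14 0.06 0;1 -0.14 -0.3 0.06 0;1 -0.14 -0.42 0.06 0;1 -0.14 -0.54 0.06 0;1 -0.14 -0.64 0.06 0;1 -0.14 -0.64 0.06 0")

```text
t: 14.92
tcp_pos: [0.4007, -0.2656, 0.1503]
ee_rot: [1.0, -0.003, 0.002, 0.002]
ft_force: [0.0, 0.8, -0.1]
width: 0.007
grip_force: 0.0
```

```bash
python3 - <<'E'
from h import *
s=robot.observe();print(s['tcp_pos'],s['ft_force'],s['t'])
im,d=robot.get_image('top');angs(im)
t,_=robot.get_image('top');angs(t)
im2,_=robot.get_image('scene')
a=cv2.resize(im[180:222,230:280,::-1],(500,420),interpolation=cv2.INTER_CUBIC);b=cv2.resize(im2[170:240,215:315,::-1],(600,420),interpolation=cv2.INTER_CUBIC)[:,:300]
cv2.imwrite('pics/t4.png',np.hstack([a,b]))
E
```

```text
[ 0.40073696 -0.2656009   0.15030395] [ 0.01494401  0.84047236 -0.07418467] 14.925
marker 27 [0.52554687 0.04105455 0.111     ] [0.06703556] [1.0999936] axis dir 1.091317948690472
knob [235.63888889 215.33333333] [233 212   7   8  36] [[0.47067363 0.07944515 0.147     ]] (array([0.13399004]), array([1.0850401]))
marker 27 [0.52554125 0.0410458  0.111     ] [0.06703484] [1.09983876] axis dir 1.0889885159904815
knob [235.64864865 215.32432432] [233 212   7   8  37] [[0.47069892 0.07941736 0.147     ]] (array([0.13395326]), array([1.08498241]))
```

View pics/t4.png

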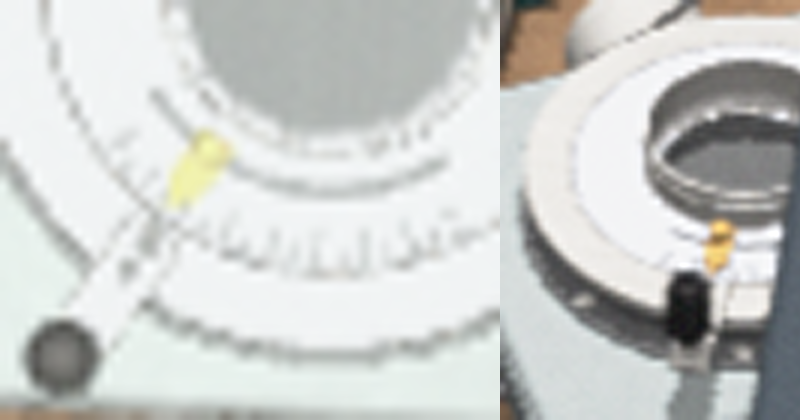

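Pointer and marker line up: nose (177,205), lever line through (165,215)-(125,265), difference about 0.01 rad. Next I close the clamp from its rear side.

```bash
python3 - <<'E'
from h import *
H=A+RY@[.045,-.118];r=.06;print(H)
c=np.array([.6697,-.1892])
for ph in np.arange(1.3,-.11,-.1):
    a=np.pi+yaw+ph;u=np.array([np.cos(a),np.sin(a)]);n=np.array([-u[1],u[0]])
    k=H+r*u+n*(.0095+.0095*abs(n).sum());print(ph.round(2),k.round(4),((k-c)/.5).round(3))
E
```

```text
[ 0.61666103 -0.11963645]
1.3 [ 0.6173 -0.1834] [-0.105  0.012]
1.2 [ 0.6114 -0.1834] [-0.117  0.012]
1.1 [ 0.6055 -0.1827] [-0.128  0.013]
1.0 [ 0.5994 -0.1815] [-0.141  0.015]
0.9 [ 0.5934 -0.1795] [-0.153  0.019]
0.8 [ 0.5876 -0.1769] [-0.164  0.025]
0.7 [ 0.5819 -0.1736] [-0.176  0.031]
0.6 [ 0.5766 -0.1696] [-0.186  0.039]
0.5 [ 0.5716 -0.165 ] [-0.196  0.048]
0.4 [ 0.5671 -0.1598] [-0.205  0.059]
0.3 [ 0.5632 -0.154 ] [-0.213  0.07 ]
0.2 [ 0.56   -0.1478] [-0.219  0.083]
0.1 [ 0.5574 -0.1411] [-0.225  0.096]
-0.0 [ 0.5555 -0.1353] [-0.228  0.108]
-0.1 [ 0.5541 -0.13  ] [-0.231  0.118]
```

Request:
servo_tool(rows="1 0.1 0 0 0;1 0.22 0 0 0;1 0.34 0 0 0;1 0.46 0 0 0;1 0.54 0 0 0;1 0.54 0.08 0 0;1 0.54 0.14 0 0;1 0.54 0.14 -0.03 0;1 0.54 0.14 -0.06 0;1 0.54 0.14 -0.06 0")

```text
t: 16.32
tcp_pos: [0.6681, -0.189, 0.1176]
ee_rot: [1.0, -0.0, -0.002, -0.001]
ft_force: [0.6, 0.6, -0.2]
width: 0.002
grip_force: 0.0
```

Request:
servo_tool(rows="1 -0.04 0.008 0 0;1 -0.08 0.012 0 0;1 -0.105 0.012 0 0;1 -0.117 0.012 0 0;1 -0.128 0.013 0 0;1 -0.141 0.015 0 0;1 -0.153 0.019 0 0;1 -0.164 0.025 0 0;1 -0.176 0.031 0 0;1 -0.186 0.039 0 0;1 -0.196 0.048 0 0;1 -0.205 0.059 0 0")

```text
t: 17.82
tcp_pos: [0.5716, -0.1627, 0.1216]
ee_rot: [1.0, 0.0, 0.005, 0.003]
ft_force: [4.0, -4.5, -0.0]
width: 0.005
grip_force: 2.3
```

Request:
servo_tool(rows="1 -0.004 0.005 0 0;1 -0.008 0.011 0 0;1 -0.011 0.017 0 0;1 -0.014 0.024 0 0;1 -0.017 0.031 0 0;1 -0.02 0.037 0 0;1 -0.022 0.043 0 0;1 -0.023 0.049 0 0;1 -0.023 0.049 0 0")

```text
t: 18.95
tcp_pos: [0.5602, -0.1387, 0.1216]
ee_rot: [1.0, 0.0, 0.005, 0.003]
ft_force: [3.6, -4.9, 0.1]
width: 0.007
grip_force: 2.5
```

Request:
servo_tool(rows="1 0 0.003 0 0;1 0 0.006 0 0;1 0 0.009 0 0;1 0 0.012 0 0;1 0 0.012 0 0")

```text
t: 19.58
tcp_pos: [0.5596, -0.1341, 0.1216]
ee_rot: [1.0, 0.001, 0.004, 0.004]
ft_force: [2.0, -9.1, 0.5]
width: 0.006
grip_force: 4.5
```

Request:
servo_tool(rows="1 0 0.003 0 0;1 0 0.006 0 0;1 0 0.008 0 0;1 0 0.008 0 0")

```text
t: 20.08
tcp_pos: [0.5597, -0.1337, 0.1217]
ee_rot: [1.0, 0.001, 0.004, 0.007]
ft_force: [-0.5, -19.2, -1.5]
width: 0.003
grip_force: 9.2
```

Stopped hard against home: the force rose while the tool stayed put. Retreating to check.

Request:
servo_tool(rows="1 0 -0.02 0 0;1 0 -0.06 0 0;1 0 -0.12 0.06 0;1 -0.1 -0.22 0.12 0;1 -0.22 -0.28 0.12 0;1 -0.3 -0.34 0.12 0;1 -0.3 -0.34 0.12 0")

```text
t: 20.95
tcp_pos: [0.4027, -0.2973, 0.1802]
ee_rot: [1.0, -0.003, -0.001, -0.0]
ft_force: [0.1, 0.6, -0.1]
width: 0.005
grip_force: 0.0
```

```bash
python3 - <<'E'
from h import *
s=robot.observe();print(s['tcp_pos'],s['ft_force'],s['t'])
im,d=robot.get_image('top');angs(im)
cv2.imwrite('pics/t5.png',cv2.resize(im[130:230,205:325,::-1],None,fx=6,fy=6,interpolation=cv2.INTER_CUBIC))
E
```

```text
[ 0.40273086 -0.29730471  0.18016507] [ 0.12277331  0.62497184 -0.11241021] 20.95
marker 27 [0.5255552  0.04105045 0.111     ] [0.06702643] [1.10001873] axis dir 1.0914385541293625
knob [235.67567568 215.24324324] [233 212   7   8  37] [[0.47092783 0.07933955 0.147     ]] (array([0.13372215]), array([1.0855128]))
```

View pics/t5.png

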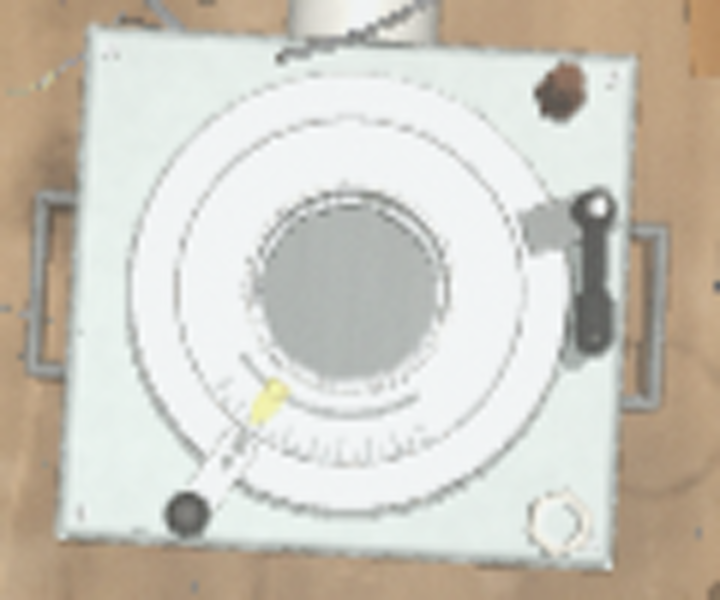

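The clamp is home: hub (594,207), grip (593,325), slightly further in than at the start. Pointer and marker (258,424) are in line, and the nut and bolt haven't moved.

```bash
python3 -c "
from cell import robot
print(robot.close_job())"
```

```text
the job is handed in; nothing more can be done
None
```

The job is handed in: the ring's pointer is at the brass marker (within about 0.02 rad by my camera measurement), the clamp lever is pushed fully home, and the marker, nut and bolt look undisturbed; the hand-in call returned no verdict.

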